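Hold the spring clip open over the recipe card

TASK

Take the red and white spring clip off its hook, carry it to the yellow-edged recipe card standing in its wooden block, and squeeze the clip wide open around the card's top edge, near the middle, with the edge well inside the jaws, one jaw in front of the card and one behind, so that a shopping list can be slipped in beside the card. The program finishes while the gripper still holds the clip squeezed open there, clear of the card; neither clip nor gripper may lean on it. Leave the card block, the bottle opener on the other hook, the pepper mill, the oil bottle and the mug where they are.

Things in the scene. Friction and masses are not known exactly. Their poses are not given: they have to be found in the camera images.
- clip: Spring clip, about 80 g, 18 mm wide, 107 mm tall, hanging handles up, jaws down on one of the two hooks (either). Origin on its hinge; x along the hinge and the hook, z up, y from red back plate to white lever. Back plate y -14 to -10, z -52 to +52 mm. Hub z -6 to +6 mm rests on the strap, strap within 6 mm of y = 0. Opening under the hub: y -10 to +10, z -6 to -47 mm.
- clip_lever (a joint): White lever of the clip, turning on the clip's x axis: 0 = jaws shut, 0.42 rad = wide open (stop). Squeezing the grips (back plate and lever top) together opens it: at z = +36 mm about 4 N to begin, 9 N at the stop; more grip just presses on the stop. It springs shut when released.
- clip_grip (a point): Where to squeeze: clip frame (0, 0, +36) mm, between back plate and lever; the grips end at z = +52. At rest the lever leans outwards: outer faces 41 mm apart here, 49 mm at the top. Wide open, the lever stands parallel to the plate, outer face y = +15, so 29 mm over both.
- jaw_fixed (a point): Inner face of the red fixed lip, 2 mm above its tip: clip frame (0, 0, -53) mm. The lips (z -47 to -55 mm) close the opening below the hook: raise the clip over the hook's upturned end, then draw it off the hook's open end.
- jaw_moving (a point): Inner face of the white moving lip, 2 mm above its tip; touches jaw_fixed when shut; wide open it stands at y = +22, z = -48 mm in the clip frame.
- hookstand: Fixed dark wooden stand: foot 100 x 240 x 18 mm, two posts at the ends and a rail 16 mm thick, 24 mm high at x = +22 to +38 mm, top at 139 mm, which carries the two hooks. Origin under the middle of the foot; x normal to the rail (the hooks point to -x, towards the robot), y along the rail.
- hook_left (a point): Top of the left (+y) brass strap hook, 130 mm above the table, where a thing hangs. Strap along the stand's x, 8 mm wide, 4 mm thick, its upturned end 30 mm further to the stand's -x, 8 mm high over the strap. Draw the clip at least 45 mm to -x to free it.
- hook_right (a point): The same for the right (-y) hook, 130 mm from the left one.
- cardstand: Recipe card, 4 mm thick stiff board 150 mm wide with yellow edge, upright in a loose wooden block 70 x 170 x 30 mm (0.9 kg in all). Origin under the middle of the block; x normal to the card, y along its top edge, z up.
- card_edge (a point): Middle of the card's top edge, 130 mm above the table, axes as cardstand: the card fills x = -2 to +2 mm, y = -75 to +75 mm and z below 0.
- opener: Bottle opener, 34 mm wide, about 90 mm long, 5 mm thick steel with wooden grip, hanging on the other hook; origin 6 mm above that hook's strap. To be left hanging.
- pepper_mill: Black pepper mill, 56 mm wide, 180 mm tall; origin under its middle.
- oil_bottle: Amber oil bottle, 64 mm wide, 200 mm tall; origin under its middle.
- mug: Blue mug, 80 mm wide, 90 mm tall, handle at its +y; origin under its middle.
Not all that is in view belongs to the job. Leave any blue look-alike of the clip alone.

How it is judged:
By the outcome, as a careful person would: the job done as asked, in the order asked, and still so for the second after the job is handed in, while the arm keeps its last pose, push and grip.
It also fails if it takes over 38 s, if anything falls off the work surface, if the arm or the gripper's body presses on something with over 40 N, if the wrist force passes 120 N, or if a joint passes its speed limit or range.

ROBOT

A 6-joint arm with a two-finger parallel gripper is mounted at the origin on the work surface. World frame = base frame: x ahead of the robot, y to its left, z up, the work surface at z = 0. Lengths are in m, angles in rad, forces in N, time in s.
With the tool pointing down it reaches from about 0.3 to 0.75 m from the base axis. Payload 8.5 kg.
Tool frame: the origin (TCP) lies at the very end of the fingers, on their centre line; the grasp point (between the pads) lies arm.grip_depth behind it (arm.grip_depth is the distance from the TCP to the grasp point, in m); z points along the fingers, y is the line along which they close (so a half turn about z gives the same grasp; the last joint's range is limited). The gripper opens to 88 mm and grips with 3 to 60 N. Pads are 18 mm wide; open, the fingers measure 123 mm over their backs; the gripper's body (75 mm by 187 mm) begins 45 mm behind the grasp point.
Start: joints at [0.959, 0.381, 1.297, -0, 1.464, -0.215], TCP at [0.213, 0.507, 0.239] pointing down, gripper open.
Joint ranges: [-3.11, 3.11], [-0.89, 2.33], [0.22, 2.48], [-1.42, 4.56], [0.17, 2.85], [-2.88, 2.88]. Speed limits (rad/s): [2.39, 2.39, 3.14, 3.14, 3.14, 3.14].

INTERFACE

Orientations are given as a rotation vector (axis times angle).
In Python, from cell import sensors, viewer, arm gives the robot as it stands. The module is installed in compiled form; this text tells all that it offers.
- The arm moves only by the tool move_arm, never from a script. Its arguments are lists of equal length, an entry for each row: "delta_pos": the shift along the world's x, y, z in units of 50 mm (1.0 is 50 mm), a list of three; "delta_rot": the turn, a rotation vector about the world's x, y, z in units of 6 degrees (1.0 is 6 degrees), a list of three. In form: {"delta_pos": [[dx, dy, dz], ...], "delta_rot": [[rx, ry, rz], ...]}. A call has 1 to 20 rows; each row shifts and turns the commanded pose from where the row before left it; what a row does not reach is not made up. A row lasts 1/10 s, in which the tool goes at most 50 mm and 8.59 degrees, less where a joint would pass 70% of its speed; a pose out of reach is approached as far as the arm can. A call is refused whole if a number of a shift passes 1 or a number of a turn 1, either way. A call with a gripper value outside its range is refused whole. "hand" is the closure, from -1 (fully open) to 1 (shut), set as the call begins (left out, the last holds). The fingers move at their own pace and stop on an object; "grip_force" is the grip in N (left out, the last holds). Time passes only in rows, so rows that do not move let the fingers close. It gives the time, the measured TCP pose, the force, the opening and the grip force at its end, in the units of the state.
- sensors.read_state(): the state, without advancing time (a new reading comes with each control period).
- viewer.grab_frame(name): name is "scene" or "side" or "wrist"; returns a dict with "pixels" (480x640x3 uint8, red, green, blue), "fov_y" (degrees; the focal length in pixels is half the picture's height over the tangent of half this angle, whatever the lens; pixels are square), "cx", "cy" (the principal point, pixels), "rvec" (rotation vector, rad) and "tvec" (3), from world to camera coordinates, as OpenCV has them. Camera axes: x right, y down, z forward; pixel columns grow to the right and rows downward; lengths in m; the calibration is good to about 2 mm. A picture is of the moment at which its call begins. There is no depth.
- arm.finish_job(): hands the job in; it is judged then, once.
The state is a dict: "time": time; "joint_pos": joint angles; "joint_velocities": joint speeds; "joint_torque": joint torques, N m; "tool_pos": TCP position; "tool_rot": TCP orientation; "contact_force": force on the tool from outside, world axes, zero at the start; "moment": the same for the moment, N m; "width": finger opening in m; "finger_force": force on a finger pad.
Only numpy, scipy, OpenCV 4.12 (cv2) and the standard library are available. Lean on these libraries where they do the work, as an engineer would, in place of code of your own. Each camera call takes 0.05 s, during which the arm holds its last target. There are 200 camera calls.

## Working session

There is one attempt and no reset: what is moved stays moved. The work goes in short steps, Python scripts to look and compute and a tool call to move; the robot and the scene stay as the last step left them, time stands still between calls to the robot, and variables do not carry over. Pictures are saved under pics/ and viewed, at most 10 in all, crops included, and the job is handed in when it is done.

Besides the shell and the picture viewer there is one more tool, called after "Call:" in YAML: its name, and indented under it one key for each argument. move_arm: Moves the arm, as the interface text tells. Its arguments: {"type":"object","properties":{"delta_pos":{"type":"array","items":{"type":"array","items":{"type":"number"}}},"delta_rot":{"type":"array","items":{"type":"array","items":{"type":"number"}}},"hand":{"type":"number"},"grip_force":{"type":"number"}},"required":["delta_pos","delta_rot"]}

```bash
mkdir -p pics; python3 - <<'E'
from cell import sensors, viewer, arm
import cv2,numpy as np,pickle
s=sensors.read_state();print({k:np.round(v,3) for k,v in s.items()},arm.grip_depth)
F={}
for n in("scene","side","wrist"):
    f=viewer.grab_frame(n);F[n]=f
    cv2.imwrite(f"pics/{n}0.png",f["pixels"][:,:,::-1]);print(n,f["fov_y"],f["cx"],f["cy"],f["rvec"],f["tvec"])
    R=cv2.Rodrigues(np.array(f["rvec"],float))[0];print(-R.T@np.array(f["tvec"]))
pickle.dump(F,open("f0.pkl","wb"))
E
```

```text
{'time': np.float64(0.0), 'joint_pos': array([ 0.959,  0.381,  1.298, -0.   ,  1.464, -0.215]), 'joint_velocities': array([-0.   , -0.002,  0.   ,  0.001,  0.   ,  0.001]), 'joint_torque': array([-1.0000e-03, -4.3795e+01, -2.2454e+01,  7.1000e-02,  3.5000e-02,
       -0.0000e+00]), 'tool_pos': array([0.212, 0.507, 0.238]), 'tool_rot': array([-6.190e-01, -3.079e+00,  2.000e-03]), 'contact_force': array([ 0.551, -0.39 ,  0.016]), 'moment': array([ 0.029, -0.028,  0.017]), 'finger_force': np.float64(0.0), 'width': np.float64(0.088)} 0.0187
scene 53.07464806252581 326.17794748364895 234.00094350937832 [ 1.8552315   1.47228957 -0.66115343] [-0.2038316  -0.24809325  1.65675281]
[ 1.42744325 -0.15129917  0.88737917]
side 48.51953748944399 312.4546024325019 240.76534381403792 [ 0.24481046 -2.74057934  1.30802717] [0.54536893 0.1048916  1.31605081]
[0.34382166 1.04016714 0.916656  ]
wrist 66.37807158938058 316.2363839942141 239.46855962604192 [-2.41856554 -1.60962248 -0.2195988 ] [-0.54957917 -0.03712661  0.38997827]
[0.14837094 0.53427276 0.38475627]
```

View pics/scene0.png

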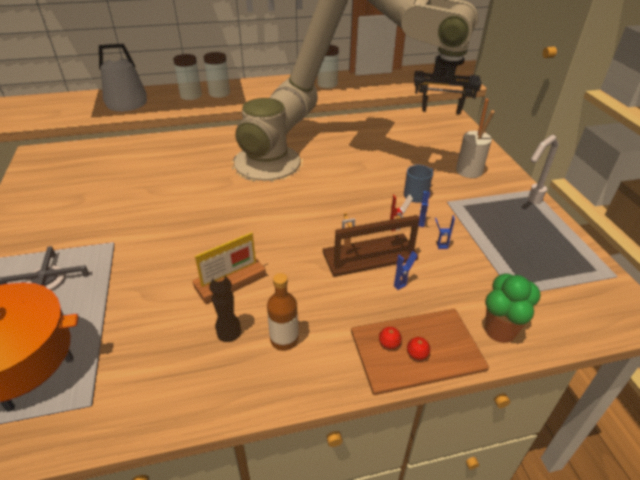

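View pics/side0.png

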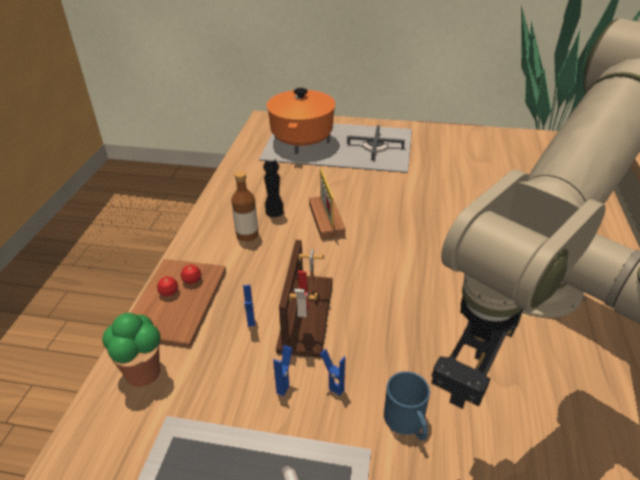

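The clip hangs on the left (+y) hook: scene (400,208), side (302,290). The card's yellow top edge is at scene (227,250), side (325,190). I'll enlarge both.

```bash
python3 - <<'E'
import cv2,numpy as np,pickle
F=pickle.load(open("f0.pkl","rb"))
def crop(n,x,y,w=100,h=75): return cv2.resize(F[n]["pixels"][y:y+h,x:x+w,::-1],(400,300),interpolation=cv2.INTER_CUBIC)
im=np.vstack([np.hstack([crop("scene",322,190,112,84),crop("scene",185,225,100,75)]),np.hstack([crop("side",260,235,112,84),crop("side",285,165,100,75)])])
cv2.imwrite("pics/crops.png",im)
E
```

```text
(no output)
```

View pics/crops.png

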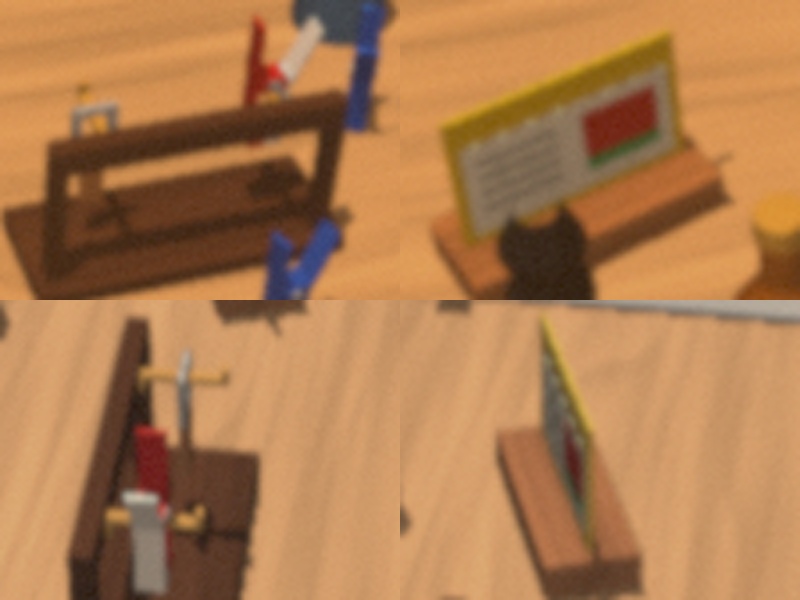

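```bash
cat > h.py <<'E'
import cv2,numpy as np
def ray(f,u,v):
    R=cv2.Rodrigues(np.array(f["rvec"],float))[0];fl=240/np.tan(np.radians(f["fov_y"])/2)
    d=R.T@np.array([(u-f["cx"])/fl,(v-f["cy"])/fl,1]);return -R.T@np.array(f["tvec"],float),d/np.linalg.norm(d)
def onz(f,u,v,z):
    o,d=ray(f,u,v);return o+d*(z-o[2])/d[2]
def tri(a,pa,b,pb):
    o,d=ray(a,*pa);q,e=ray(b,*pb);t=np.linalg.lstsq(np.c_[d,-e],q-o,rcond=None)[0]
    x,y=o+d*t[0],q+e*t[1];return (x+y)/2,np.linalg.norm(x-y)
E
python3 - <<'E'
import pickle;from h import *
np.set_printoptions(precision=4,suppress=True)
F=pickle.load(open("f0.pkl","rb"));S,D=F["scene"],F["side"]
A=lambda x,y:(322+x/3.571-.36,190+y/3.571-.36); B=lambda x,y:(185+(x-400)/4-.37,225+y/4-.37)
C=lambda x,y:(260+x/3.571-.36,235+(y-300)/3.571-.36); E=lambda x,y:(285+(x-400)/4-.37,165+(y-300)/4-.37)
print("card scene",onz(S,*B(442,126),.13),onz(S,*B(671,33),.13))
print("card side",onz(D,*E(544,318),.13),onz(D,*E(592,436),.13))
print("card tri",tri(S,B(442,126),D,E(544,318)),tri(S,B(671,33),D,E(592,436)))
print("rail scene",onz(S,*A(48,143),.139),onz(S,*A(344,92),.139))
print("rail side tops",onz(D,*C(130,318),.139),onz(D,*C(148,320),.139),onz(D,*C(70,556),.139),onz(D,*C(95,560),.139))
print("foot scene",onz(S,*A(5,211),.018),onz(S,*A(292,156),.018), "side",onz(D,*C(258,453),.018))
print("plate top",tri(S,A(258,18),D,C(151,429)),onz(S,*A(258,18),.188),onz(D,*C(138,428),.188),onz(D,*C(165,430),.188))
print("lever top",tri(S,A(315,20),D,C(140,493)),onz(D,*C(123,493),.186),onz(D,*C(157,493),.186))
print("hook tip left side",onz(D,*C(203,510),.138),"root",onz(D,*C(107,518),.13),"right",onz(D,*C(225,372),.138),onz(D,*C(142,378),.13))
E
```

```text
card scene [ 0.5758 -0.241   0.13  ] [ 0.5217 -0.1033  0.13  ]
card side [ 0.5739 -0.2367  0.13  ] [ 0.5175 -0.0968  0.13  ]
card tri (array([ 0.5743, -0.2409,  0.128 ]), np.float64(0.001149044784688937)) (array([ 0.5181, -0.1028,  0.1264]), np.float64(0.0010802213517955653))
rail scene [0.5635 0.0933 0.139 ] [0.5539 0.3126 0.139 ]
rail side tops [0.5734 0.0971 0.139 ] [0.5614 0.0972 0.139 ] [0.562  0.3133 0.139 ] [0.5474 0.3139 0.139 ]
foot scene [0.4945 0.0812 0.018 ] [0.4805 0.3166 0.018 ] side [0.4904 0.0819 0.018 ]
plate top (array([0.5245, 0.254 , 0.1902]), np.float64(0.0034782068340527424)) [0.5194 0.2548 0.188 ] [0.5335 0.254  0.188 ] [0.5179 0.2531 0.188 ]
lever top (array([0.5226, 0.2978, 0.1811]), np.float64(0.0021123762542996573)) [0.5312 0.3055 0.186 ] [0.5127 0.3023 0.186 ]
hook tip left side [0.4946 0.2632 0.138 ] root [0.5504 0.2712 0.13  ] right [0.5031 0.1393 0.138 ] [0.5558 0.1446 0.13  ]
```

Cross-checks: the card edge is 148 mm long at z≈0.128, middle (0.547,-0.170), yaw 21.5°. The stand yaw is about 3°, and the clip hinge is near (0.526,0.266,0.136) with the plate on the -y side. These fit the given sizes. Next I move above the clip.

Call:
move_arm:
  delta_pos:
    - [0.63, -0.474, 0.03]
    - [0.63, -0.474, 0.03]
    - [0.63, -0.474, 0.03]
    - [0.63, -0.474, 0.03]
    - [0.63, -0.474, 0.03]
    - [0.63, -0.474, 0.03]
    - [0.63, -0.474, 0.03]
    - [0.63, -0.474, 0.03]
    - [0.63, -0.474, 0.03]
    - [0.63, -0.474, 0.03]
    - [0, 0, 0]
    - [0, 0, 0]
  delta_rot:
    - [0, 0, 0.43]
    - [0, 0, 0.43]
    - [0, 0, 0.43]
    - [0, 0, 0.43]
    - [0, 0, 0.43]
    - [0, 0, 0.43]
    - [0, 0, 0.43]
    - [0, 0, 0.43]
    - [0, 0, 0.43]
    - [0, 0, 0.43]
    - [0, 0, 0]
    - [0, 0, 0]
  hand: -1
  grip_force: 20

```text
time: 1.35
tool_pos: [0.5276, 0.2699, 0.2532]
tool_rot: [0.081, -3.139, 0.0]
contact_force: [-0.1, 1.0, -0.4]
width: 0.0884
finger_force: 0.0
```

```bash
python3 - <<'E'
from cell import sensors, viewer
import cv2,numpy as np,pickle
from h import *
from scipy.spatial.transform import Rotation as Ro
s=sensors.read_state();print(s["time"],np.round(s["tool_pos"],4),Ro.from_rotvec(s["tool_rot"]).as_matrix().round(3))
F={n:viewer.grab_frame(n) for n in("wrist","scene","side")}
pickle.dump(F,open("f1.pkl","wb"))
w=F["wrist"]["pixels"];cv2.imwrite("pics/w1.png",w[:,:,::-1])
E
```

```text
1.35 [0.5276 0.2699 0.2532] [[-0.999 -0.052 -0.001]
 [-0.052  0.999 -0.   ]
 [ 0.001 -0.    -1.   ]]
```

View pics/w1.png

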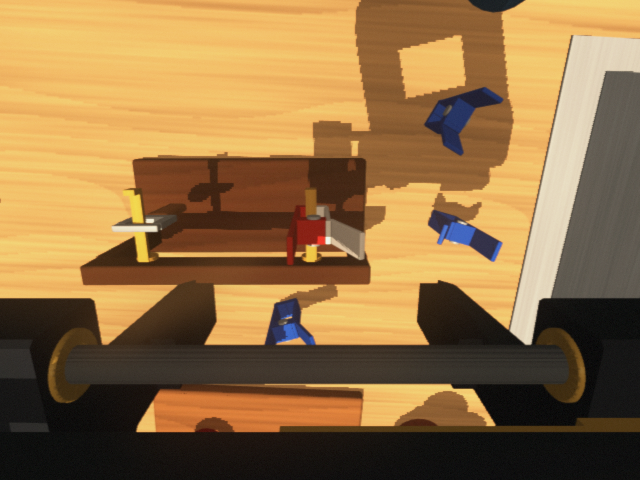

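The wrist view shows the plate's top end at about (291,236–263), the lever's top end at about (363,237–259), and the strap from (311,190) to (311,262). The opener is on the other hook. I'll convert these to points.

```bash
python3 - <<'E'
import pickle;from h import *
np.set_printoptions(precision=4,suppress=True)
f=pickle.load(open("f1.pkl","rb"))["wrist"];p=f["pixels"].astype(int)
print("cam",ray(f,320,240))
hsv=cv2.cvtColor(f["pixels"],cv2.COLOR_RGB2HSV);sub=hsv[195:270,280:370]
red=((sub[...,0]<6)|(sub[...,0]>174))&(sub[...,1]>190)&(sub[...,2]>50)
wh=(sub[...,1]<70)&(sub[...,2]>110)
for n,m in(("red",red),("wh",wh)):
    for y in range(0,75,5): 
        x=np.where(m[y])[0]
        if len(x):print(n,y+195,x.min()+280,x.max()+280)
for u,v in((288,236),(288,263),(295,263),(363,259),(363,237)):print(u,v,onz(f,u,v,.188))
print("strap",onz(f,311,190,.138),onz(f,311,262,.13),"opener strap",onz(f,132,190,.138),onz(f,146,262,.13))
print("rail",onz(f,82,265,.139),onz(f,370,264,.139),onz(f,83,284,.139),onz(f,370,282,.139))
E
```

```text
cam (array([0.4583, 0.2667, 0.3998]), array([ 0.2693,  0.0238, -0.9627]))
red 210 295 304
red 215 294 304
red 220 292 324
red 225 291 324
red 230 290 324
red 235 288 324
red 240 287 324
red 245 287 292
red 250 287 292
red 255 288 292
red 260 287 293
wh 240 326 330
wh 245 312 339
288 236 [0.5161 0.2527 0.188 ]
288 263 [0.5332 0.2532 0.188 ]
295 263 [0.5329 0.2575 0.188 ]
363 259 [0.5282 0.2987 0.188 ]
363 237 [0.5144 0.2975 0.188 ]
strap [0.4949 0.2647 0.138 ] [0.5519 0.2673 0.13  ] opener strap [0.5015 0.1371 0.138 ] [0.5586 0.1393 0.13  ]
rail [0.5601 0.0953 0.139 ] [0.5481 0.3117 0.139 ] [0.5756 0.0942 0.139 ] [0.5625 0.313  0.139 ]
```

Call:
move_arm:
  delta_pos:
    - [-0.05, 0.02, 0]
    - [0, 0, -0.5]
    - [0, 0, -0.5]
    - [0, 0, -0.5]
    - [0, 0, -0.5]
    - [0, 0, 0]
    - [0, 0, 0]
  delta_rot:
    - [0, 0, 0]
    - [0, 0, 0]
    - [0, 0, 0]
    - [0, 0, 0]
    - [0, 0, 0]
    - [0, 0, 0]
    - [0, 0, 0]

```text
time: 2.2
tool_pos: [0.5249, 0.2718, 0.1546]
tool_rot: [-0.085, 3.14, 0.0]
contact_force: [-0.6, -0.8, 0.9]
width: 0.0881
finger_force: 0.0
```

Call:
move_arm:
  delta_pos:
    - [0, 0, 0]
    - [0, 0, 0]
    - [0, 0, 0]
    - [0, 0, 0]
    - [0, 0, 0]
    - [0, 0, 0]
    - [0, 0, 0]
    - [0, 0, 0]
    - [0, 0, 0]
    - [0, 0, 0]
  delta_rot:
    - [0, 0, 0]
    - [0, 0, 0]
    - [0, 0, 0]
    - [0, 0, 0]
    - [0, 0, 0]
    - [0, 0, 0]
    - [0, 0, 0]
    - [0, 0, 0]
    - [0, 0, 0]
    - [0, 0, 0]
  hand: 1
  grip_force: 20

```text
time: 3.2
tool_pos: [0.5261, 0.2705, 0.1561]
tool_rot: [-0.083, 3.136, -0.002]
contact_force: [-0.8, -5.2, 14.1]
width: 0.0303
finger_force: 19.5
```

Call:
move_arm:
  delta_pos:
    - [0, 0, 0.1]
    - [0, 0, 0.1]
    - [0, 0, 0.1]
    - [0, 0, 0.1]
    - [0, 0, 0]
    - [0, 0, 0]
  delta_rot:
    - [0, 0, 0]
    - [0, 0, 0]
    - [0, 0, 0]
    - [0, 0, 0]
    - [0, 0, 0]
    - [0, 0, 0]

```text
time: 3.8
tool_pos: [0.525, 0.2713, 0.1737]
tool_rot: [0.084, -3.14, 0.0]
contact_force: [0.7, -1.2, -2.0]
width: 0.0298
finger_force: 18.8
```

```bash
python3 - <<'E'
from cell import sensors, viewer
import cv2,numpy as np,pickle
F={n:viewer.grab_frame(n) for n in("wrist","scene","side")}
pickle.dump(F,open("f2.pkl","wb"))
def crop(n,x,y,w=100,h=75): return cv2.resize(F[n]["pixels"][y:y+h,x:x+w,::-1],(400,300),interpolation=cv2.INTER_CUBIC)
im=np.vstack([np.hstack([crop("scene",345,170,112,84),crop("side",250,230,112,84)]),np.hstack([crop("wrist",180,130,240,180),crop("scene",185,225)])])
cv2.imwrite("pics/c2.png",im);s=sensors.read_state();print(s["contact_force"],s["tool_pos"],s["width"])
E
```

```text
[ 0.14039951  0.65387756 -0.48098581] [0.52493365 0.27124771 0.17347917] 0.02989186127221948
```

View pics/c2.png

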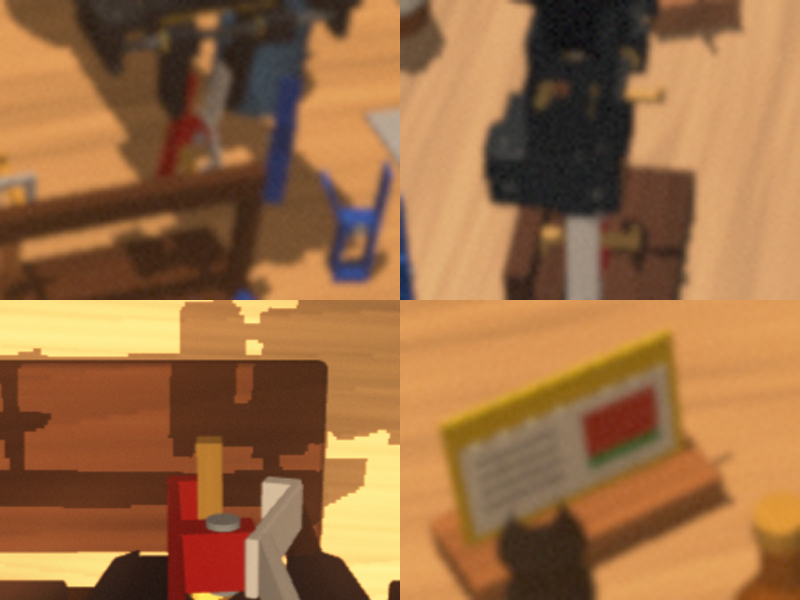

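```bash
python3 - <<'E'
import pickle;from h import *
np.set_printoptions(precision=4,suppress=True)
def onx(f,u,v,x):
    o,d=ray(f,u,v);return o+d*(x-o[0])/d[0]
for nm in("f0","f2"):
    f=pickle.load(open(nm+".pkl","rb"))["scene"]
    hsv=cv2.cvtColor(f["pixels"],cv2.COLOR_RGB2HSV)
    m=((hsv[...,0]<5)|(hsv[...,0]>172))&(hsv[...,1]>170)&(hsv[...,2]>70)
    print(nm)
    for y in range(186,226,2):
        x=np.where(m[y,380:415])[0]
        if len(x):print(y,x.min()+380,x.max()+380,onx(f,x.min()+379.5,y,.533),onx(f,x.max()+380.5,y,.533))
E
python3 - <<'E'
import sys;sys.path.insert(0,'.')
import cv2,pickle,numpy as np
F=pickle.load(open("f2.pkl","rb"))
a=cv2.resize(F["scene"]["pixels"][185:230,375:435,::-1],(800,600),interpolation=cv2.INTER_CUBIC)
cv2.imwrite("pics/c3.png",a)
E
```

```text
f0
206 393 393 [0.533  0.249  0.1636] [0.533  0.2517 0.1631]
208 393 393 [0.533  0.2497 0.1572] [0.533  0.2525 0.1567]
210 394 399 [0.533  0.2532 0.1503] [0.533  0.2696 0.1476]
212 395 397 [0.533  0.2567 0.1433] [0.533  0.2649 0.1419]
214 394 394 [0.533  0.2547 0.1372] [0.533  0.2574 0.1367]
f2
204 394 399 [0.533  0.251  0.1695] [0.533  0.2672 0.1669]
206 394 399 [0.533  0.2517 0.1631] [0.533  0.268  0.1605]
208 393 397 [0.533  0.2497 0.1572] [0.533  0.2633 0.155 ]
210 393 393 [0.533  0.2505 0.1507] [0.533  0.2532 0.1503]
```

View pics/c3.png

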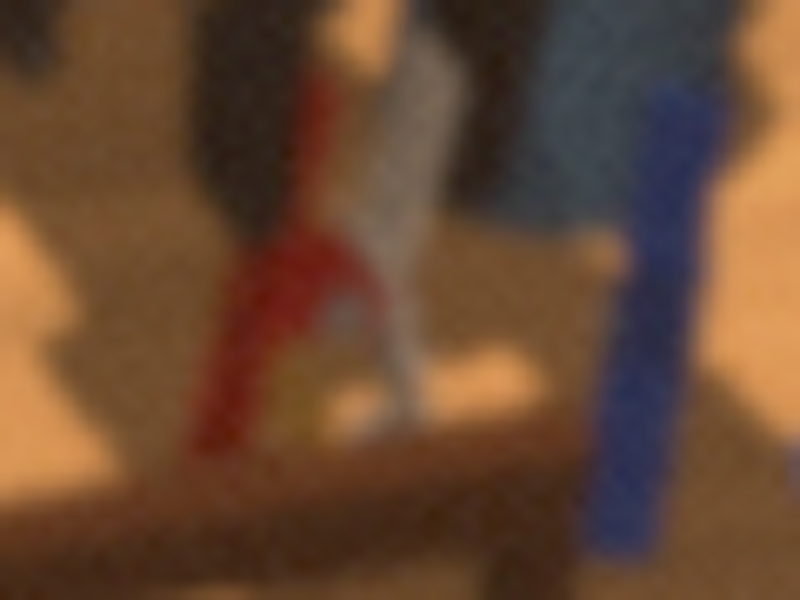

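The plate runs from crop (318,75) to (210,450), so the clip sits tilted in the grip. I'll quantify the tilt.

```bash
python3 - <<'E'
import pickle;from h import *
np.set_printoptions(precision=4,suppress=True)
def onx(f,u,v,x):
    o,d=ray(f,u,v);return o+d*(x-o[0])/d[0]
f=pickle.load(open("f2.pkl","rb"))["scene"]
P=lambda x,y:onx(f,375+x/13.33-.46,185+y/13.33-.46,.533)
for n,a,b in(("plate centre",(318,80),(212,445)),("lever outer",(468,90),(430,230)),("left finger inner",(300,20),(285,200)),("right finger inner",(490,20),(455,190)),("lever lower",(415,240),(405,410))):
    p,q=P(*a),P(*b);d=p-q;print(n,p,q,"lean to +y deg",np.degrees(np.arctan2(d[1],d[2])))
print(P(320,250))
E
```

```text
plate centre [0.533  0.2591 0.2093] [0.533  0.2477 0.1256] lean to +y deg 7.747261657893897
lever outer [0.533  0.2894 0.2025] [0.533  0.2862 0.1708] lean to +y deg 5.831760969841681
left finger inner [0.533  0.2539 0.2234] [0.533  0.2559 0.1825] lean to +y deg -2.700923152228352
right finger inner [0.533  0.2916 0.2179] [0.533  0.29   0.1795] lean to +y deg 2.3836780961675763
lever lower [0.533  0.2834 0.1689] [0.533  0.2869 0.1276] lean to +y deg -4.732814732743154
[0.533  0.2644 0.1696]
```

The clip is wide open but leans about 7° in the pads. I can mend that later by tilting the tool. Hook clearances are good, so I draw it off along -x and raise it.

Call:
move_arm:
  delta_pos:
    - [-0.2, -0.01, 0]
    - [-0.2, -0.01, 0]
    - [-0.2, -0.01, 0]
    - [-0.2, -0.01, 0]
    - [-0.2, -0.01, 0]
    - [-0.2, -0.01, 0]
    - [-0.2, -0.01, 0]
    - [-0.2, -0.01, 0]
    - [0, 0, 0]
  delta_rot:
    - [0, 0, 0]
    - [0, 0, 0]
    - [0, 0, 0]
    - [0, 0, 0]
    - [0, 0, 0]
    - [0, 0, 0]
    - [0, 0, 0]
    - [0, 0, 0]
    - [0, 0, 0]

```text
time: 4.85
tool_pos: [0.4438, 0.2673, 0.1739]
tool_rot: [0.085, -3.14, 0.0]
contact_force: [0.2, -1.0, -0.3]
width: 0.0297
finger_force: 18.8
```

Call:
move_arm:
  delta_pos:
    - [0, 0, 0.5]
    - [0, 0, 0.6]
    - [0, 0, 0.6]
    - [0, 0, 0.6]
    - [0, 0, 0]
    - [0, 0, 0]
  delta_rot:
    - [0, 0, 0]
    - [0, 0, 0]
    - [0, 0, 0]
    - [0, 0, 0]
    - [0, 0, 0]
    - [0, 0, 0]

```text
time: 5.45
tool_pos: [0.4451, 0.2672, 0.2884]
tool_rot: [-0.084, 3.14, 0.0]
contact_force: [-0.0, -0.4, -1.8]
width: 0.0299
finger_force: 18.8
```

```bash
python3 - <<'E'
from cell import sensors, viewer
import cv2,numpy as np,pickle
from h import *
np.set_printoptions(precision=4,suppress=True)
F={n:viewer.grab_frame(n) for n in("wrist","scene","side")}
pickle.dump(F,open("f3.pkl","wb"))
s=sensors.read_state();t=s["tool_pos"];f=F["scene"];R=cv2.Rodrigues(np.array(f["rvec"],float))[0]
fl=240/np.tan(np.radians(f["fov_y"])/2);c=R@(t-[0,0,.02])+f["tvec"];u,v=int(c[0]/c[2]*fl+f["cx"]),int(c[1]/c[2]*fl+f["cy"])
x,y=u-32,v-28;print(s["time"],t,s["width"],x,y)
a=cv2.resize(f["pixels"][y:y+60,x:x+64,::-1],None,fx=6.25,fy=10/1.6,interpolation=cv2.INTER_CUBIC)
b=cv2.resize(F["wrist"]["pixels"][130:370,200:456,::-1],(400,375))
cv2.imwrite("pics/c4.png",np.hstack([a,b]))
E
```

```text
5.6 [0.4448 0.2671 0.2873] 0.030001487187907332 359 123
```

View pics/c4.png

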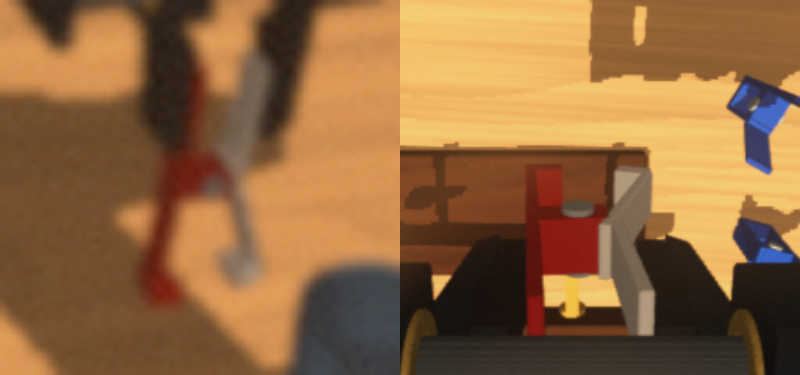

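The clip is off the hook and wide open. In the crop, the red lip is at (182,295), the white lip at (222,268), the hub at about (190,170), and the plate's outer edge runs from (192,72) to (143,285). Next I measure these.

```bash
python3 - <<'E'
import pickle;from h import *
np.set_printoptions(precision=4,suppress=True)
f=pickle.load(open("f3.pkl","rb"))["scene"]
t=np.array([.4448,.2671,.2873])
xa=np.array([.9986,.052,0]);ya=np.array([-.052,.9986,0])
P0=t+xa*.009
def P(x,y):
    o,d=ray(f,359+x/6.25-.42,123+y/6.25-.42);p=o+d*((P0-o)@xa)/(d@xa);return np.array([(p-t)@ya,p[2]-t[2]])*1000
for n,a in(("plate outer top",(192,72)),("plate outer bottom",(143,285)),("red lip inner tip",(184,293)),("white lip inner tip",(220,266)),("hub",(197,172)),("lever outer hi",(270,70)),("lever outer lo",(252,165)),("lfinger inner hi",(190,60)),("rfinger inner hi",(280,60)),("fingertip l",(165,150)),("fingertip r",(265,160))):print(n,P(*a))
d=P(192,72)-P(143,285);print(np.degrees(np.arctan2(*d)))
E
```

```text
plate outer top [-16.7886  35.2736]
plate outer bottom [-27.7313 -59.6352]
red lip inner tip [ -9.0684 -66.5686]
white lip inner tip [  5.5847 -56.0436]
hub [-9.6613 -9.9471]
lever outer hi [16.3504 31.5373]
lever outer lo [ 13.992  -10.3331]
lfinger inner hi [-18.2085  40.6239]
rfinger inner hi [20.0731 35.358 ]
fingertip l [-24.5575   2.1796]
fingertip r [19.417  -8.8746]
6.5769645871809175
```

Call:
move_arm:
  delta_pos:
    - [0.138, -0.627, 0]
    - [0.138, -0.627, 0]
    - [0.138, -0.627, 0]
    - [0.138, -0.627, 0]
    - [0.138, -0.627, 0]
    - [0.138, -0.627, 0]
    - [0.138, -0.627, 0]
    - [0.138, -0.627, 0]
    - [0.138, -0.627, 0]
    - [0.138, -0.627, 0]
    - [0.138, -0.627, 0]
    - [0.138, -0.627, 0]
    - [0.138, -0.627, 0]
    - [0.138, -0.627, 0]
    - [0, 0, 0]
    - [0, 0, 0]
    - [0, 0, 0]
    - [0, 0, 0]
  delta_rot:
    - [0, 0, -0.85]
    - [0, 0, -0.85]
    - [0, 0, -0.85]
    - [0, 0, -0.85]
    - [0, 0, -0.85]
    - [0, 0, -0.85]
    - [0, 0, -0.85]
    - [0, 0, -0.85]
    - [0, 0, -0.85]
    - [0, 0, -0.85]
    - [0, 0, -0.85]
    - [0, 0, -0.85]
    - [0, 0, -0.85]
    - [0, 0, -0.85]
    - [0.2, -0.51, 0]
    - [0.2, -0.51, 0]
    - [0, 0, 0]
    - [0, 0, 0]

```text
time: 7.4
tool_pos: [0.5414, -0.1717, 0.2882]
tool_rot: [1.728, 2.544, 0.144]
contact_force: [0.1, -0.7, -0.2]
width: 0.0292
finger_force: 19.3
```

```bash
cat > look.py <<'E'
import sys
from cell import sensors, viewer
import pickle
from h import *
from scipy.spatial.transform import Rotation as Ro
np.set_printoptions(precision=4,suppress=True)
k=sys.argv[1]
F={n:viewer.grab_frame(n) for n in("wrist","side","scene")}
s=sensors.read_state();t=s["tool_pos"];pickle.dump((F,s),open(k+".pkl","wb"))
print(s["time"],t,s["width"],s["contact_force"]);print(Ro.from_rotvec(s["tool_rot"]).as_matrix())
f=F["side"];z=int(sys.argv[2]);x,y=285,int(sys.argv[3])
a=cv2.resize(f["pixels"][y:y+z,x:x+z*2//3,::-1],(400,600),interpolation=cv2.INTER_CUBIC)
b=cv2.resize(F["wrist"]["pixels"][:,160:480,::-1],(400,600))
cv2.imwrite(f"pics/{k}.png",np.hstack([a,b]))
E
python3 look.py f4 100 110
python3 - <<'E'
import sys;sys.path.insert(0,'.')
import pickle;from h import *
F=pickle.load(open("f0.pkl","rb"))
n=np.array([.93,.367]);ty=np.array([-.367,.93])
p=onz(F["scene"],219,279,.18);q=onz(F["side"],271,163,.18);print("mill top",p,q,[(x[:2]@n-.4465,x[:2]@ty+.3585) for x in(p,q)])
E
```

```text
7.55 [ 0.5418 -0.1714  0.2885] 0.029651184803508375 [-0.2731 -0.485  -1.059 ]
[[-0.3697  0.9231  0.1055]
 [ 0.9291  0.3674  0.0418]
 [-0.0002  0.1134 -0.9935]]
mill top [ 0.71189844 -0.19020161  0.18      ] [ 0.69697299 -0.16545215  0.18      ] [(np.float64(0.14576155744084973), np.float64(-0.07965422694486213)), (np.float64(0.1409639448055502), np.float64(-0.05115958695382655))]
```

View pics/f4.png

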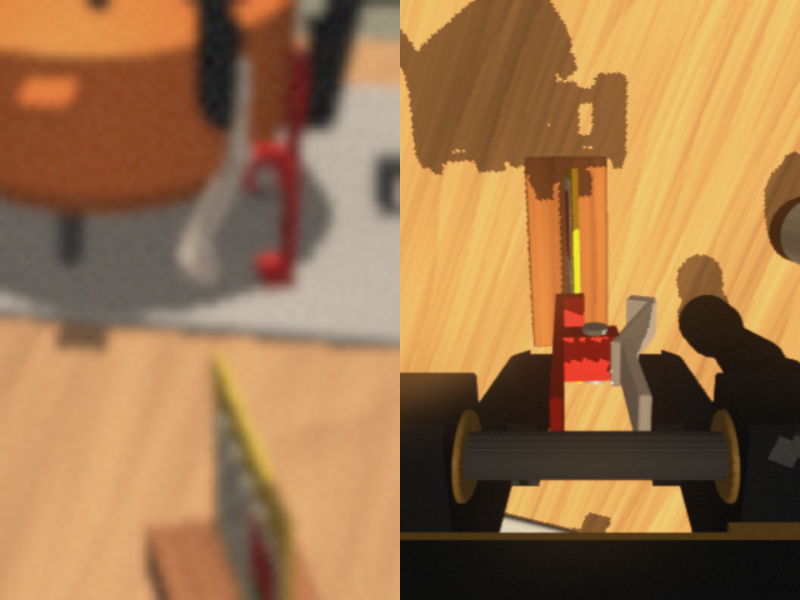

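Both views are clear. In the side crop the white lip's inner face is at about (214,268) and the red lip's inner face at about (257,268). The card's top edge runs from (217,358) to (287,505), and the mill is 140 mm away. Next I compute lip positions against the card normal.

```bash
cat > m.py <<'E'
import sys,pickle
from h import *
np.set_printoptions(precision=4,suppress=True)
n=np.array([.93,.367,0]);n/=np.linalg.norm(n);ty=np.array([-n[1],n[0],0])
F,s=pickle.load(open(sys.argv[1]+".pkl","rb"));f=F["side"];t=s["tool_pos"];y0=int(sys.argv[2]);k=float(sys.argv[3])
px=lambda x,y:(285+x/k-.42,y0+y/k-.42)
def P(x,y,off):
    o,d=ray(f,*px(x,y));p=o+d*((t+ty*off-o)@ty)/(d@ty);return np.array([p@n,p[2]])*1000
E
python3 - f4 110 6.03 <<'E'
from m import *
print("TCP n",t@n,t@ty)
for nm,a in(("white lip inner",(214,268)),("white lip tip",(200,280)),("red lip inner",(258,268)),("red tip outer",(292,282)),("red outer top",(310,70)),("hub",(272,160))):print(nm,P(*a,.009))
c=[onz(f,*px(217,358),.13),onz(f,*px(287,505),.13)]
print("card",c,[ (p@n,p@ty) for p in c])
w=F["wrist"]
e=[onz(w,160+x*.8,y*.8,.13) for x,y in((173,168),(177,292),(170,230),(180,230))]
print("wrist card",e,[(p@n,p@ty) for p in e])
bl=[onz(w,160+x*.8,y*.8,.03) for x,y in((127,157),(206,157),(133,346))];print("block",[(p@n,p@ty) for p in bl])
o,d=ray(w,320,240);print(o,d)
E
```

```text
TCP n 0.44110953815616805 -0.35830750488494617
white lip inner [464.4446 225.8664]
white lip tip [470.6271 220.7699]
red lip inner [445.1303 223.4805]
red tip outer [430.0715 214.7373]
red outer top [423.2277 313.8313]
hub [439.162  274.3642]
card [array([ 0.5742, -0.2376,  0.13  ]), array([ 0.5226, -0.1211,  0.13  ])] [(np.float64(0.4469471531409126), np.float64(-0.4317910673271014)), (np.float64(0.4416637905390417), np.float64(-0.3044661479829796))]
wrist card [array([ 0.5184, -0.104 ,  0.13  ]), array([ 0.5501, -0.1794,  0.13  ]), array([ 0.5306, -0.1415,  0.13  ]), array([ 0.5368, -0.1392,  0.13  ])] [(np.float64(0.4440107657462587), np.float64(-0.2870669674682196)), (np.float64(0.44586422313419055), np.float64(-0.3688390998482375)), (np.float64(0.4415985179529694), np.float64(-0.32641673374094193)), (np.float64(0.4482167134196003), np.float64(-0.3264945318089937))]
block [(np.float64(0.41239021128889125), np.float64(-0.2777625276749452)), (np.float64(0.4787987182794021), np.float64(-0.27740750606561615)), (np.float64(0.4116056955330536), np.float64(-0.44602725908156327))]
[ 0.5003 -0.1132  0.4338] [ 0.2105 -0.208  -0.9552]
```

Call:
move_arm:
  delta_pos:
    - [-0.134, -0.053, 0]
    - [0, 0, -0.3]
    - [0, 0, -0.3]
    - [0, 0, -0.3]
    - [0, 0, -0.3]
    - [0, 0, 0]
    - [0, 0, 0]
    - [0, 0, 0]
  delta_rot:
    - [-0.147, 0.372, 0]
    - [0, 0, 0]
    - [0, 0, 0]
    - [0, 0, 0]
    - [0, 0, 0]
    - [0, 0, 0]
    - [0, 0, 0]
    - [0, 0, 0]

```text
time: 8.35
tool_pos: [0.5353, -0.1744, 0.2297]
tool_rot: [1.739, 2.563, 0.093]
contact_force: [0.4, 0.2, -0.1]
width: 0.0293
finger_force: 19.3
```

```bash
python3 look.py f5 75 145
```

```text
8.5 [ 0.5352 -0.1743  0.2294] 0.029626616096274896 [ 0.578   0.2554 -1.8621]
[[-0.3693  0.9268  0.0687]
 [ 0.9293  0.3684  0.0258]
 [-0.0014  0.0734 -0.9973]]
```

View pics/f5.png

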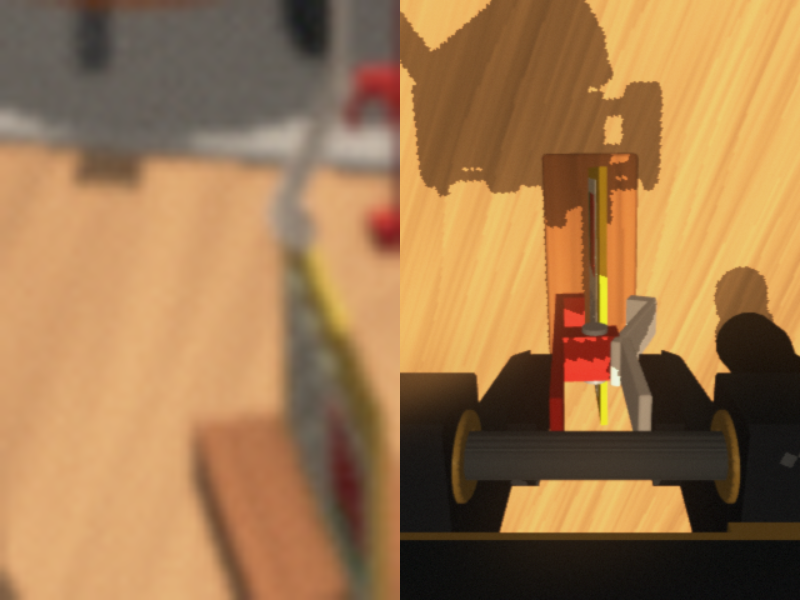

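The side crop shows the white lip at about (293,225) with its inner edge at (314,222), and the red lip's inner edge at (368,228). The wrist view shows the card's edge (x≈603) running between the plate (≈565) and the lever (≈630).

```bash
python3 - f5 145 8.0 <<'E'
from m import *
print("TCP n",t@n,t@ty)
for nm,a in(("white lip inner",(314,225)),("white tip",(295,246)),("red lip inner",(369,228)),("red tip",(385,248)),("hub",(375,100))):print(nm,P(*a,.009))
w=F["wrist"]
for x,y in((196,168),(207,168),(200,285),(207,285),(197,405),(207,405)):
    p=onz(w,160+x*.8,y*.8,.13);print(p@n,p@ty)
hsv=cv2.cvtColor(f["pixels"],cv2.COLOR_RGB2HSV)
m=(abs(hsv[...,0].astype(int)-26)<4)&(hsv[...,1]>200)
for y in range(176,200,4):
    x=np.where(m[y,315:340])[0]
    if len(x):
        for u in(x.min(),x.max()):
            p=onz(f,u+315,y,.13);print("side",y,u+315,p@n,p@ty)
E
```

```text
TCP n 0.4337954243713124 -0.35861621738997673
white lip inner [454.6184 168.0572]
white tip [461.1106 160.7627]
red lip inner [435.8883 164.4139]
red tip [430.3591 155.8727]
hub [434.1323 212.8864]
0.44143627774077315 -0.28789013516391887
0.44714266160620514 -0.2878716142887135
0.4438677930117587 -0.35015506084795783
0.44776165846318194 -0.3502151970160552
0.44249528234745067 -0.42392755189909004
0.4484957736909275 -0.4241531708789548
```

The lips are centred on the card: gap middle n=0.4453, card n=0.4455. Lowering 52 mm puts the lips about 25 mm below the edge.

Call:
move_arm:
  delta_pos:
    - [0, 0, -0.13]
    - [0, 0, -0.13]
    - [0, 0, -0.13]
    - [0, 0, -0.13]
    - [0, 0, -0.13]
    - [0, 0, -0.13]
    - [0, 0, -0.13]
    - [0, 0, -0.13]
    - [0, 0, 0]
    - [0, 0, 0]
    - [0, 0, 0]
    - [0, 0, 0]
    - [0, 0, 0]
  delta_rot:
    - [0, 0, 0]
    - [0, 0, 0]
    - [0, 0, 0]
    - [0, 0, 0]
    - [0, 0, 0]
    - [0, 0, 0]
    - [0, 0, 0]
    - [0, 0, 0]
    - [0, 0, 0]
    - [0, 0, 0]
    - [0, 0, 0]
    - [0, 0, 0]
    - [0, 0, 0]

```text
time: 9.8
tool_pos: [0.535, -0.1743, 0.177]
tool_rot: [1.74, 2.564, 0.093]
contact_force: [-0.2, 0.5, -0.8]
width: 0.0296
finger_force: 19.3
```

```bash
sed -i 's/x,y=285/x,y=295/' look.py; python3 look.py f6 75 165; python3 - f6 165 8 <<'E'
from m import *
w=F["wrist"]
F0=pickle.load(open("f5.pkl","rb"))[0]
for nm in("side","scene"):
    d=cv2.absdiff(F[nm]["pixels"],F0[nm]["pixels"]).max(2);print(nm,(d[215:245,310:345]>40).sum() if nm=="side" else (d[270:300,195:215]>40).sum())
E
```

```text
9.95 [ 0.535  -0.1743  0.1768] 0.02893794210227798 [-0.3093 -0.6564 -0.5753]
[[-0.3692  0.9269  0.068 ]
 [ 0.9294  0.3682  0.0264]
 [-0.0006  0.0729 -0.9973]]
side 140
scene 0
```

View pics/f6.png

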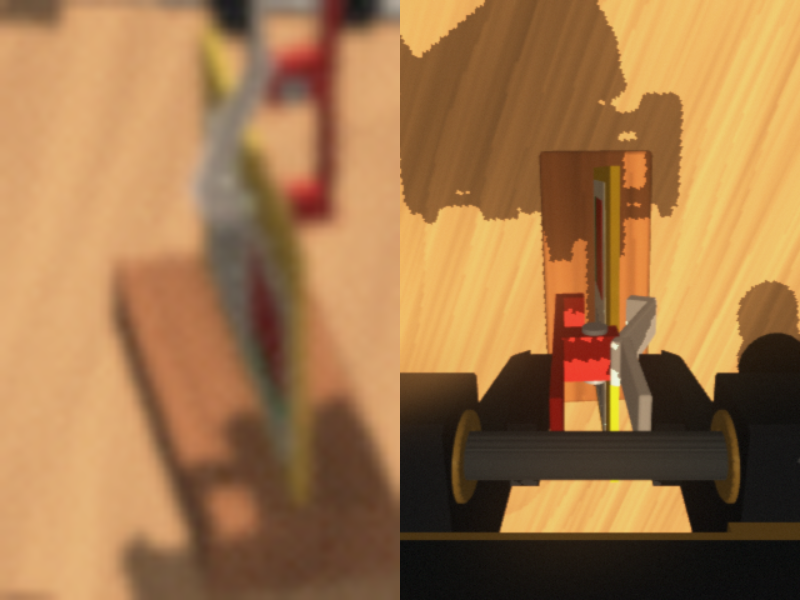

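The clip is upright and straddles the card: white lip in front with its inner face at about (240,190), red lip behind at about (288,198). Next a clearance check, and I hand in if it is good.

```bash
python3 - f6 165 8 <<'E'
import m
from m import *
P=lambda x,y:m.P(x+80,y,.009)
for nm,a in(("white inner",(240,190)),("red inner",(287,198)),("red outer bottom",(330,215)),("red outer top",(342,10)),("hub bottom",(290,85))):print(nm,P(*a))
w=F["wrist"]
for x,y in((205,168),(219,168),(210,285),(219,285),(210,400),(219,400)):
    p=onz(w,160+x*.8,y*.8,.13);print(p@n,p@ty)
for x,y in((206,30),(300,255),(210,40)):
    p=onz(f,295+x/8-.42,165+y/8-.42,.13);print("side",p@n,p@ty)
E
```

```text
white inner [452.7092 118.3749]
red inner [436.3395 112.8352]
red outer bottom [421.2044 103.7592]
red outer top [418.0462 184.4846]
hub bottom [435.5295 157.7859]
0.44081625995967927 -0.2879042188135589
0.4465415295063562 -0.28788730855680456
0.44341359552894893 -0.33690033182340484
0.44736085521890556 -0.3369619363943295
0.44404256151128446 -0.3923885310503007
0.4482888259769578 -0.39254400698969494
side 0.44692954641169674 -0.4352215724186735
side 0.44509060623351604 -0.29019246012303873
side 0.446902826281648 -0.4283017555057757
```

```bash
python3 -c "
from cell import arm
print(arm.finish_job())"
```

```text
the job is handed in; nothing more can be done
None
```

The clip is off its hook and held squeezed open around the middle of the card's top edge, about 25 mm deep and roughly 7 mm clear on each side; I handed the job in at about 10 s and saw no verdict.

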